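# Set a thermal cycler's heated-lid gap with a feeler gauge

## Task

Set the heated-lid gap of the thermal cycler: slide the orange-handled gauge blade flat in over the sample block, well past the middle of the heated plate above it, let go of it, and wind the dial on the lid down until the plate rests on the blade with a light drag, about 8 N when it is drawn, neither loose nor clamped. Then take the blade again, draw it straight out through that drag, never forcing it hard against the plate, and lay it flat back on the blue pad. Turn the dial only while the blade is in the gap, leave it as you set it, and leave the other things on the bench where they are.

Things in the scene. Friction and masses are not known exactly. Their poses are not given: they have to be found in the camera images.
- cycler: Personal thermal cycler, light grey, 270 x 190 mm, fixed. Origin: on the bench under the middle of the heated plate. x axis: level, from its open front to its rear column, the way the blade slides in; z up. Base: x -145 to +125 mm, y -95 to +95; flat front deck 92 mm above the bench.
- block_front (a point): Nominal point, 105 mm above the bench, on the middle of the sample block's front top edge (cycler x -60). The aluminium block (x -60 to +50, y -60 to +60) stands up through the deck; its flat top is really 102.4 to 107.6 mm above the bench: blocks differ, this one is unmeasured.
- lid: Fixed lid head on its rear column. Origin 105 mm straight above the cycler's origin, same axes. From this origin: light grey head x -35 to +115 mm, y -65 to +65, z +36 to +70 (dial on top); column x +70 to +125, y -85 to +85.
- gap_mouth (a point): Fixed point below the heated plate's front edge: lid x -40, y 0, z 0. The aluminium plate hangs under the head: lid x -40 to +45 mm, y -50 to +50, 8 mm thick, its underside at lid z +10.5 with the dial at 0. Springs: lifted off its stops it presses down with about 2 N plus 9 N per mm of lift. Right fit: 3 to 10 N on the blade; over 25 N damages it.
- dial (a joint): Lid-height dial, rad: starts at 0 to 0.3, stops at 0 and 2.0; grows clockwise seen from above and lowers the plate 5.0 mm per rad. The gap starts 1.4 to 8.1 mm wider than the blade. The dial stays where it is left; turning it takes about 0.12 N m.
- dial_grip (a point): On the dial's axis (lid x +12, y 0, z +93 mm), mid-height of its grip. The black dial is a disc 58 mm across, its top 15 mm below this point, with a bar on it to pinch: 52 mm long, 14 mm thick, reaching 11 mm above this point. At dial 0 the bar lies along the cycler's x axis; it turns with the dial.
- gauge: The gauge, loose, about 130 g: flat steel blade 5 mm thick, orange handle block on top of its rear. Origin: blade's underside below the handle's middle; x axis to the tip; z up. Blade: x -20 to +35 mm 14 wide, x +35 to +120 30 wide. Handle: x -21 to +21, 18 wide, z 5 to 23. Centre of mass near x +57. Starts flat on the pad, tip towards the robot's left.
- gauge_tip (a point): Middle of the blade's front edge, underside (gauge x +120 mm). With the tip 20 to 35 mm past the lid's origin the gauge lies steady on the block when let go, handle over the deck. Friction of blade on plate and on block is about 0.6 each (give or take a fifth), so at the right fit drawing it takes about 4 to 12 N, best about 8.
- gauge_mid (a point): Middle of the gauge's length, on its underside: x +50 mm on the gauge.
- pad: Blue bench pad, fixed, 240 mm (x) x 190 mm (y), 3 mm thick; origin: centre of its underside, on the bench. The gauge lies on it and belongs back on it.
- screwdriver: Bystander, loose: on the pad beside the gauge, 170 mm long, blue handle, steel shank. Origin: underside.
- tube_rack: Bystander, loose: blue tube rack, 90 x 120 mm, 50 mm tall. Origin: underside.
- reagent: Bystander, loose: amber bottle with blue cap, 52 mm diameter, 110 mm tall. Origin: underside.
- pipette: Bystander, loose: white micropipette lying down, about 250 mm long, 26 mm tall. Origin: underside.
There are look-alikes about, which are no part of the job. Of the things that look like the gauge, the largest one is meant.

How it is judged:
On the way, in this order (a step that is already met when the one before it is completed fails the run):
1. The blade lies flat in the gap between block and heated plate, its tip past the middle of the plate (x of gauge_tip in the frame of lid above 0.005 m and y of gauge_tip in the frame of lid between -0.03 and 0.03 m and z of gauge_tip in the frame of lid between -0.005 and 0.014 m and angle between gauge's own z axis and vertical below 0.1 rad), for 0.2 s.
2. With the blade let go and still past the plate's middle, the plate, wound down by the dial, bears on it with 3 to 10 N (x of gauge_tip in the frame of lid above 0 m and contact force between gauge and lid between 3 and 10 N and contact force between the fingers and gauge below 0.1 N), for 0.3 s.
3. The held blade is drawn out under the plate's pressure of 3 to 10 N: its tip passes from 5 to 35 mm before the plate's middle so (x of gauge_tip in the frame of lid between -0.035 and -0.005 m and contact force between gauge and lid between 3 and 10 N and contact force between the fingers and gauge above 1 N), for 0.1 s.
At the end, for the whole second after the job is handed in: The gauge lies flat (within 0.1 rad) and still on the blue pad, its middle over the pad (within 110 mm along and 85 mm across of its centre), let go; the dial stays where it was set, off its end stop (x of gauge_mid in the frame of pad between -0.11 and 0.11 m and y of gauge_mid in the frame of pad between -0.085 and 0.085 m and height (world z) of gauge_mid below 0.012 m and angle between gauge's own z axis and vertical below 0.1 rad and linear speed of gauge below 0.02 m/s and value of joint dial between 0.2 and 1.97 rad and velocity of joint dial below 0.05 rad/s); the robot touches nothing.
It fails at once if The blade and the heated plate or lid press on each other with more than 25 N (contact force between gauge and lid above 25 N).
It fails at once if The dial is turned (faster than 0.15 rad/s either way) while the blade's tip is out of the gap, before the plate's front edge (x of gauge_tip in the frame of lid below -0.042 m and (velocity of joint dial above 0.15 rad/s or velocity of joint dial below -0.15 rad/s)).
It fails at once if A bystander (screwdriver, tube rack, bottle, pipette) is moved more than 30 mm (distance of any of screwdriver, tube_rack, reagent, pipette from where it was at the start of the episode above 0.03 m).
It also fails if it takes over 72 s, if anything falls off the work surface, if the arm or the gripper's body presses on something with over 40 N, if the wrist force passes 120 N, or if a joint passes its speed limit or range.

## Robot

A 7-joint arm with a two-finger parallel gripper is mounted at the origin on the work surface. World frame = base frame: x ahead of the robot, y to its left, z up, the work surface at z = 0. Lengths are in m, angles in rad, forces in N, time in s.
With the tool pointing down it reaches from about 0.4 to 0.85 m from the base axis. Payload 4.4 kg.
Tool frame: the origin (TCP) lies midway between the tips of the shut fingers; the grasp point (between the pads) lies 19 mm behind it; z points along the fingers, y is the direction in which the jaws open and shut (so a half turn about z gives the same grasp; the last joint's range is limited). The gripper opens to 94 mm and grips with 3 to 60 N. Pads are 16 mm wide; open, the fingers measure 119 mm over their backs; the gripper's body (75 mm by 177 mm) begins 78 mm behind the grasp point.
Start: joints at [1.256, 0.628, 0.038, 1.517, -0.027, 0.996, -0.02], TCP at [0.16, -0.63, 0.182] pointing down, gripper open.
Joint ranges: [-3.06, 3.06], [-0.37, 2.12], [-1.25, 1.32], [0.18, 2.47], [-1.1, 4.24], [0.23, 1.98], [-2.94, 2.94]. Speed limits (rad/s): [2.57, 2.57, 3.14, 3.14, 3.14, 3.14, 3.14].

## Interface

Orientations are given as [roll, pitch, yaw] about the fixed x, y, z axes, in that order (R = Rz(yaw) Ry(pitch) Rx(roll)).
In Python, from rig import arm, imaging, sign_off gives the robot as it stands.
- The arm moves only by the shell command python3 -m crank 'ROWS'. ROWS is JSON, a list that holds one entry, the list of rows, each a list of 5 numbers: the finger opening in mm, from 0 to 94, then the shift along the tool's x, y, z in units of 30 mm (1.0 is 30 mm), then the turn about the tool's z in units of 5 degrees (1.0 is 5 degrees). A call has 1 to 20 rows; each row is the pose to reach, as a shift and turn from the pose commanded when the call began, along the tool's axes at that moment; what a row does not reach only later rows make up. A row lasts 1/10 s, in which the tool goes at most 50 mm and 8.59 degrees, less where a joint would pass 70% of its speed; a pose out of reach is approached as far as the arm can. A call with a gripper value outside its range is refused whole. The fingers move at their own pace and stop on an object; the grip force is fixed at half the most. Time passes only in rows, so rows that repeat a pose let the fingers close. It gives the time, the measured TCP pose, the force and the opening at its end, in the units of the state.
- arm.state(): the state, without advancing time (a new reading comes with each control period).
- imaging.read_camera(name): name is "side" or "top" or "wrist"; returns a dict with "image" (480x640x3 uint8, blue, green, red), "camera_matrix" (3x3 intrinsics, pixels), "rvec" (rotation vector, rad) and "tvec" (3), from world to camera coordinates, as OpenCV has them; the wrist camera has in their place "hand_eye" (4x4, takes a point from camera to tool coordinates, whose origin is the TCP and whose axes are the flange's). Camera axes: x right, y down, z forward; pixel columns grow to the right and rows downward; lengths in m; the calibration is good to about 2 mm. The wrist camera is an equidistant fisheye: a pixel r from the principal point sees the ray r / f radians off the axis. A picture is of the moment at which its call begins: read the wrist's pose just before it. There is no depth.
- sign_off(): hands the job in, once; it reports no verdict.
The state is a dict: "time": time; "qpos": joint angles; "joint_vel": joint speeds; "effort": joint torques, N m; "position": TCP position; "tcp_rot": TCP orientation; "force": force on the tool from outside, world axes, zero at the start; "torque": the same for the moment, N m; "grip_width": opening from 0.0 (shut) to 1.0 (fully open).
Only numpy, scipy, OpenCV 4.12 (cv2) and the standard library are available. Lean on these libraries where they do the work, as an engineer would, in place of code of your own. Each camera call takes 0.05 s, during which the arm holds its last target. There are 200 camera calls.

## Working session

There is one attempt and no reset: what is moved stays moved. The work goes in short steps, Python scripts to look and compute and a shell command to move; the robot and the scene stay as the last step left them, time stands still between calls to the robot, and variables do not carry over. Pictures are saved under pics/ and viewed, about 8 in all and at most 12, crops included, and the job is handed in when it is done.

```bash
ls; mkdir -p pics; python3 - <<'E'
from rig import arm, imaging
import cv2,numpy as np,pickle
print(arm.state())
ims={n:imaging.read_camera(n) for n in("top","side","wrist")}
pickle.dump(ims,open('c0.pkl','wb'))
for n in ims:
    cv2.imwrite(f'pics/{n}0.png',ims[n]['image'])
    print(n,{k:np.round(v,4).tolist() for k,v in ims[n].items() if k!='image'})
E
```

```text
pics
{'time': 0.0, 'qpos': array([ 1.25621449,  0.62932315,  0.03841057,  1.5183469 , -0.02696934,
        0.9963219 , -0.02002933]), 'joint_vel': array([-0.00053629, -0.00016456,  0.00016123, -0.0019056 , -0.00025467,
        0.0007083 , -0.00114241]), 'effort': array([ 3.58570041e-04, -5.49722207e+01,  1.14363022e+00, -1.86627817e+01,
       -5.22412523e-02,  2.37710460e-02,  1.93890705e-04]), 'position': array([ 0.15990599, -0.62928855,  0.18097526]), 'tcp_rot': array([-3.13971077e+00,  3.07017390e-05,  2.48795081e-01]), 'force': array([ 0.13228208,  0.45860295, -0.30490535]), 'torque': array([ 0.01230359, -0.0401414 ,  0.01222602]), 'grip_width': 0.9993112765873197}
top {'camera_matrix': [[467.1257, 0.0, 317.9456], [0.0, 467.1257, 240.4124], [0.0, 0.0, 1.0]], 'rvec': [2.1543, -2.1664, 0.1433], 'tvec': [-0.1027, 0.5337, 1.0839]}
side {'camera_matrix': [[501.5423, 0.0, 322.1969], [0.0, 501.5423, 242.8487], [0.0, 0.0, 1.0]], 'rvec': [0.1923, -2.8664, 1.1357], 'tvec': [0.4941, 0.2015, 0.9983]}
wrist {'camera_matrix': [[371.6483, 0.0, 319.0326], [0.0, 371.6483, 244.6648], [0.0, 0.0, 1.0]], 'hand_eye': [[0.0005, -0.964, -0.2659, 0.0782], [1.0, 0.0007, -0.0005, 0.0005], [0.0006, -0.2659, 0.964, -0.2022], [0.0, 0.0, 0.0, 1.0]]}
```

View pics/top0.png

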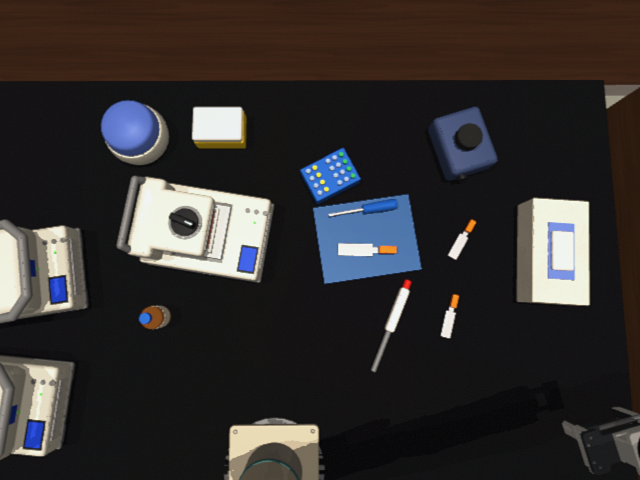

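View pics/side0.png

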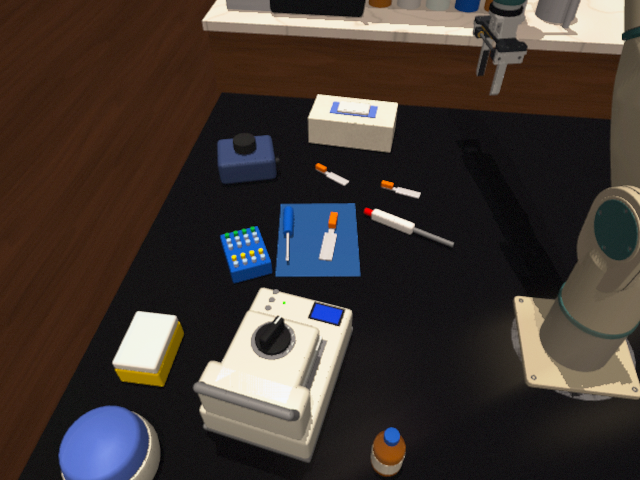

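Top view: the candidate gauges are (368,250) on the pad (about 58 px long), (462,240) and (450,316), each about 42 px. The one on the pad is the largest and has its tip towards the robot's left, as described. The cycler is at about (195,235), with its open front to the right (world -y).

```bash
cat > h.py <<'E'
import numpy as np,cv2
from scipy.spatial.transform import Rotation as R
def ray(c,uv):
    uv=np.atleast_2d(np.float64(uv)); Rm=cv2.Rodrigues(c['rvec'])[0]
    d=np.c_[(uv-c['camera_matrix'][:2,2])/c['camera_matrix'][0,0],np.ones(len(uv))]@Rm
    return -Rm.T@np.ravel(c['tvec']),d
def plane(c,uv,z):
    o,d=ray(c,uv); return o+d*((z-o[2])/d[:,2])[:,None]
def proj(c,p): return cv2.projectPoints(np.float64(np.atleast_2d(p)),c['rvec'],c['tvec'],c['camera_matrix'],None)[0][:,0]
def wray(c,s,uv):
    uv=np.atleast_2d(np.float64(uv)); x=(uv-c['camera_matrix'][:2,2])/c['camera_matrix'][0,0]
    t=np.linalg.norm(x,axis=1,keepdims=True); d=np.c_[x/t*np.sin(t),np.cos(t)]
    Rt=R.from_euler('xyz',s['tcp_rot']).as_matrix(); H=np.asarray(c['hand_eye'])
    return Rt@H[:3,3]+s['position'], d@H[:3,:3].T@Rt.T
def wplane(c,s,uv,z):
    o,d=wray(c,s,uv); return o+d*((z-o[2])/d[:,2])[:,None]
E
python3 - <<'E'
import pickle,cv2,numpy as np
from h import *
ims=pickle.load(open('c0.pkl','rb'))
for n in('top','side'):
    c=ims[n]; im=c['image']; hsv=cv2.cvtColor(im,cv2.COLOR_BGR2HSV)
    m=cv2.inRange(hsv,(5,150,120),(20,255,255)); w=cv2.inRange(hsv,(0,0,150),(180,70,255))
    for nm,mm,lo,z in(('or',m,40,.026),('wh',w,150,.008)):
        k,l,st,ce=cv2.connectedComponentsWithStats(mm)
        for i in range(1,k):
            if lo<st[i,4]<1500:
                ct=cv2.findContours((l==i).astype(np.uint8),0,2)[0][0]; r=cv2.minAreaRect(ct)
                b=plane(c,cv2.boxPoints(r),z); print(n,nm,ce[i].round(1),np.round(r[1],1),'world',plane(c,ce[i],z)[0].round(4),'dims',np.linalg.norm(b[1]-b[0]).round(3),np.linalg.norm(b[2]-b[1]).round(3))
c=ims['top']
A=cv2.resize(c['image'][165:290,105:285],(800,556),interpolation=cv2.INTER_CUBIC)
cv2.imwrite('pics/cyc.png',A)
B=cv2.resize(c['image'][185:295,305:485],(800,489),interpolation=cv2.INTER_CUBIC)
cv2.imwrite('pics/ga.png',B)
E
```

```text
top or [470.3 225.6] [ 6.3 12.5] world [ 0.5685 -0.4754  0.026 ] dims 0.031 0.015
top or [387.5 249.3] [ 7. 17.] world [ 0.5117 -0.273   0.026 ] dims 0.041 0.017
top or [454.4 300.5] [ 6.3 12.9] world [ 0.3884 -0.4292  0.026 ] dims 0.031 0.015
top or [153.4 316.9] [21.1 17.6] world [0.3545 0.283  0.026 ] dims 0.041 0.049
top wh [144.7 141.1] [31.6 58.3] world [0.7895 0.3273 0.008 ] dims 0.146 0.083
top wh [ 56.6 261.1] [83.3 32.1] world [0.4892 0.5281 0.008 ] dims 0.078 0.204
top wh [  8.6 271.9] [21. 84.] world [0.4635 0.642  0.008 ] dims 0.204 0.051
top wh [458.2 245.2] [ 9.2 28.8] world [ 0.5228 -0.4493  0.008 ] dims 0.072 0.022
top wh [356.1 249.2] [12. 39.] world [ 0.5143 -0.1988  0.008 ] dims 0.096 0.03
top wh [394.9 315. ] [ 9.4 87.8] world [ 0.3546 -0.2897  0.008 ] dims 0.209 0.023
top wh [448.  322.9] [ 9.5 30.4] world [ 0.3352 -0.4167  0.008 ] dims 0.073 0.023
top wh [ 40.7 401.6] [34. 91.] world [0.1601 0.5443 0.008 ] dims 0.203 0.081
side or [320.7 167.2] [11.6  6.3] world [ 0.5651 -0.4601  0.026 ] dims 0.025 0.036
side or [387.  183.9] [12.1  6.5] world [ 0.3859 -0.4138  0.026 ] dims 0.026 0.032
side or [332.7 219.5] [ 7.2 15.9] world [ 0.509  -0.2642  0.026 ] dims 0.055 0.018
side or [388.5 449.9] [31.4 25.1] world [0.3514 0.2675 0.026 ] dims 0.043 0.052
side wh [406.8 191.7] [28.1  5.8] world [ 0.3328 -0.4109  0.008 ] dims 0.023 0.073
side wh [397.6 221. ] [85.8  8.9] world [ 0.3528 -0.2984  0.008 ] dims 0.032 0.212
side wh [327.7 244.9] [13.2 31.5] world [ 0.5124 -0.1967  0.008 ] dims 0.1 0.033
side wh [247.7 400.9] [96.2  2.7] world [0.607  0.2064 0.008 ] dims 0.005 0.182
side wh [143.8 453. ] [16.  63.8] world [0.7588 0.3208 0.008 ] dims 0.107 0.029
```

View pics/cyc.png

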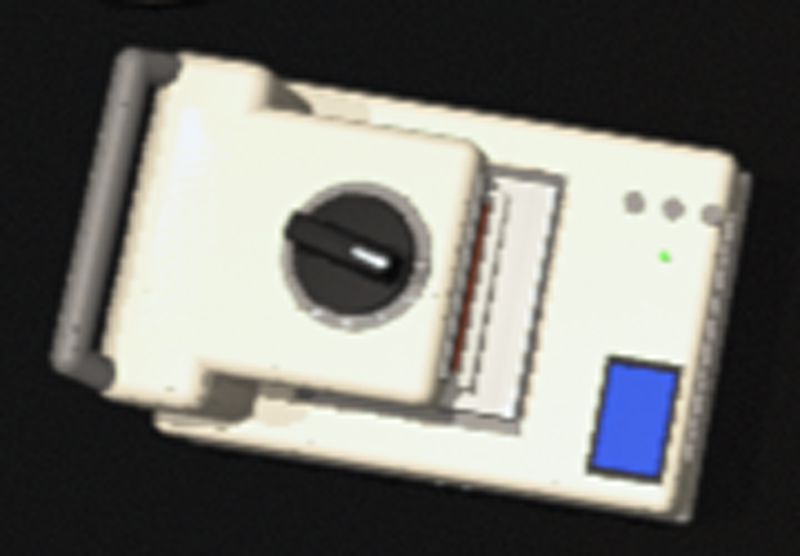

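View pics/ga.png

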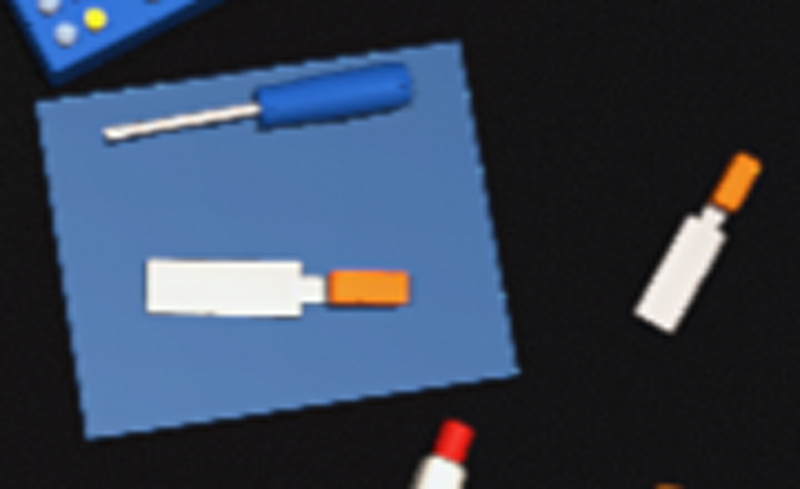

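```bash
python3 - <<'E'
import pickle
from h import *
ims=pickle.load(open('c0.pkl','rb')); c=ims['top']; s=ims['side']
f=lambda p,o:np.array(p)/4.4444+o
A=np.array([105,165]);B=np.array([305,185])
print('cam',ray(c,[0,0])[0],ray(s,[0,0])[0])
# gauge
tip=plane(c,f([147,288],B),.008)[0]; han=plane(c,f([369,288],B),.026)[0]; hb=plane(c,f([302,288],B),.008)[0]
d=tip-han;print('gauge',tip,han,hb,np.degrees(np.arctan2(d[1],d[0])))
w=[plane(c,f(p,B),.008)[0] for p in([147,261],[302,261],[147,314],[302,316])]
for a,b in((0,1),(2,3)):
    e=w[a]-w[b];print(np.degrees(np.arctan2(e[1],e[0])),np.linalg.norm(e))
# pad corners
P=plane(c,f([[37,100],[460,42],[518,374],[87,438]],B),.003);print('pad',P.mean(0),[np.degrees(np.arctan2(*(P[i]-P[j])[[1,0]])) for i,j in((0,1),(3,2),(0,3),(1,2))])
# dial
for n,cc,roi in(('top',c,(165,260,205,245)),('side',s,(245,315,295,360))):
    im=cc['image']; g=im.max(2); x0,y0,x1,y1=roi[0],roi[1],roi[2],roi[3]
    if n=='top': x0,y0,x1,y1=160,200,210,245
    else: x0,y0,x1,y1=245,312,300,362
    m=(g[y0:y1,x0:x1]<80).astype(np.uint8)
    ct=max(cv2.findContours(m,0,1)[0],key=cv2.contourArea); (u,v),r=cv2.minEnclosingCircle(ct); e=cv2.fitEllipse(cv2.convexHull(ct))
    print(n,'dial',u+x0,v+y0,r,e[0]+np.array([x0,y0]),e[1],plane(cc,np.array(e[0])+[x0,y0],.183)[0])
# deck edges at z=.092: far edge, near edge, front
for nm,pp,z in(('y+far?',[[330,90],[735,155]],.092),('near',[[200,440],[680,515]],.0),('front top',[[738,165],[680,510]],.092),('block front',[[565,178],[520,430]],.105),('scrn',[[610,358],[590,470]],.092),('head front',[[483,165],[437,400]],.175),('dialbar',[[300,225],[395,270]],.209)):
    q=plane(c,f(pp,A),z); e=q[1]-q[0]; print(nm,q.round(4).tolist(),np.degrees(np.arctan2(e[1],e[0])).round(1),np.linalg.norm(e).round(4))
E
```

```text
cam [ 0.39380245 -0.09690352  1.14267941] [0.4148408  0.5984705  0.86671335]
gauge [ 0.51296846 -0.15488477  0.008     ] [ 0.51043955 -0.27417983  0.026     ] [ 0.51251557 -0.24015178  0.008     ] 88.78558422872618
89.70105424620915 0.08540759796243241
88.9486814208553 0.0851246251858836
pad [ 0.54166551 -0.2268371   0.003     ] [np.float64(97.67111511013933), np.float64(98.07809654030619), np.float64(8.000263491580071), np.float64(8.030387604333686)]
top dial 183.0 221.5 14.705541610717773 [183.63152695 221.49250603] (26.542627334594727, 29.239681243896484) [0.55539818 0.17425283 0.183     ]
side dial 272.10526275634766 335.4473686218262 19.583946228027344 [273.23752403 336.47819901] (33.97392654418945, 39.31391525268555) [0.5530761 0.1747293 0.183    ]
y+far? [[0.6551, 0.2125, 0.092], [0.6199, 0.0032, 0.092]] -99.5 0.2122
near [[0.4814, 0.3048, 0.0], [0.4387, 0.0408, 0.0]] -99.2 0.2675
front top [[0.6147, 0.0016, 0.092], [0.4376, 0.0297, 0.092]] 171.0 0.1793
block front [[0.6056, 0.0882, 0.105], [0.4774, 0.1085, 0.105]] 171.0 0.1298
scrn [[0.515, 0.066, 0.092], [0.458, 0.0753, 0.092]] 170.7 0.0577
head front [[0.5978, 0.1146, 0.175], [0.4861, 0.1336, 0.175]] 170.3 0.1133
dialbar [[0.5632, 0.1897, 0.209], [0.5422, 0.146, 0.209]] -115.6 0.0485
```

The crops confirm it. The gauge on the pad (handle px about (388,250), tip px about (338,250)) measures 85 mm of wide blade and a 41 mm handle, so it is the full-size one. The cycler's yaw is about 81° and its origin about (0.552, 0.161). The dial bar is about 0.28 rad clockwise.

```bash
cat > to.py <<'E'
# usage: to.py x y z yawdeg -> deltas in move units from current measured pose
import sys
from h import *
from rig import arm
s=arm.state(); p=np.array(list(map(float,sys.argv[1:4]))); yw=float(sys.argv[4])
Rt=R.from_euler('xyz',s['tcp_rot']).as_matrix()
t=(yw-np.degrees(s['tcp_rot'][2])+180)%360-180
print('units',(Rt.T@(p-s['position'])/.03).round(3),'turn',round(-t/5,3),'now',s['position'].round(4),np.degrees(s['tcp_rot']).round(2),'F',s['force'].round(2),s['time'],s['qpos'].round(2))
E
python3 -m crank '[[[45,14.25,-8.6,1.7,-14.95],[45,14.25,-8.6,1.7,-14.95],[45,14.25,-8.6,1.7,-14.95],[45,14.25,-8.6,1.7,-14.95],[45,14.25,-8.6,1.7,-14.95],[45,14.25,-8.6,1.7,-14.95],[45,14.25,-8.6,1.7,-14.95],[45,14.25,-8.6,1.7,-14.95],[45,14.25,-8.6,1.7,-14.95],[45,14.25,-8.6,1.7,-14.95],[45,14.25,-8.6,1.7,-14.95],[45,14.25,-8.6,1.7,-14.95],[45,14.25,-8.6,1.7,-14.95],[45,14.25,-8.6,1.7,-14.95]]]'
python3 to.py 0.511 -0.274 0.06 89
python3 - <<'E'
from rig import arm,imaging
from h import *
s=arm.state();c=imaging.read_camera('wrist');im=c['image'];cv2.imwrite('pics/w1.png',im)
hsv=cv2.cvtColor(im,cv2.COLOR_BGR2HSV)
m=cv2.inRange(hsv,(5,150,100),(20,255,255)); w=cv2.inRange(hsv,(0,0,140),(180,70,255))
for nm,mm,z in(('or',m,.026),('wh',w,.008)):
    k,l,st,ce=cv2.connectedComponentsWithStats(mm)
    for i in range(1,k):
        if st[i,4]>600:
            ct=cv2.findContours((l==i).astype(np.uint8),0,1)[0][0][:,0]
            q=wplane(c,s,ct,z)[:,:2].astype(np.float32); r=cv2.minAreaRect(q); print(nm,ce[i].round(),st[i,4],'c',np.round(r[0],4),np.round(r[1],4),r[2])
E
```

```text
time: 1.55
position: [0.5095, -0.2766, 0.1309]
tcp_rot: [-3.141, 0.001, 1.55]
force: [0.3, -0.1, -0.0]
grip_width: 0.481
units [0.091 0.052 2.362] turn -0.035 now [ 0.5095 -0.2766  0.1309] [-1.7995e+02  5.0000e-02  8.8820e+01] F [ 0.28 -0.07 -0.01] 1.55 [ 0.65  0.6  -0.31  1.77  0.24  0.81  0.2 ]
or [322. 223.] 659 c [ 0.5126 -0.2666] [0.0303 0.0162] 88.88836669921875
or [364. 444.] 3022 c [ 0.5477 -0.5258] [0.0292 0.435 ] 89.0771255493164
wh [427. 116.] 694 c [ 0.6084 -0.1732] [0.0074 0.0875] 9.656679153442383
wh [322. 145.] 3619 c [ 0.5145 -0.2034] [0.0987 0.0298] 88.67352294921875
wh [152. 245.] 3866 c [ 0.3174 -0.2746] [0.0301 0.2181] 67.12368774414062
wh [245. 328.] 2316 c [ 0.4326 -0.3734] [0.1177 0.035 ] 73.53524017333984
wh [393. 328.] 2307 c [ 0.5839 -0.3763] [0.035  0.1176] 14.166400909423828
wh [ 52. 373.] 5356 c [ 0.1213 -0.4608] [0.1829 0.1886] 88.80499267578125
wh [586. 373.] 5390 c [ 0.8915 -0.4749] [0.1821 0.1935] 89.35701751708984
```

View pics/w1.png

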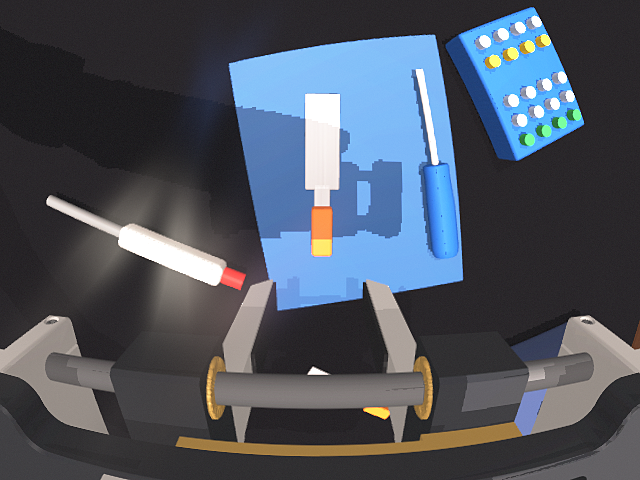

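The gauge lies between the jaws' axes (handle px (321,232), tip px (322,94)), aligned with the tool. Descending to grip.

```bash
python3 -m crank '[[[45,0.09,0.12,1.3,0],[45,0.09,0.12,2.5,0],[45,0.09,0.12,3.5,0],[45,0.09,0.12,4.0,0],[45,0.09,0.12,4.18,0],[45,0.09,0.12,4.18,0],[45,0.09,0.12,4.18,0]]]'
python3 to.py 0.513 -0.274 0.005 88.7
```

```text
time: 2.3
position: [0.5155, -0.2727, 0.0068]
tcp_rot: [3.139, 0.001, 1.553]
force: [-0.2, 0.1, 0.6]
grip_width: 0.479
units [-0.044 -0.084  0.059] turn 0.055 now [ 0.5155 -0.2727  0.0068] [1.7988e+02 6.0000e-02 8.8980e+01] F [-0.23  0.11  0.64] 2.3 [ 0.59  0.78 -0.24  1.84  0.32  0.56  0.13]
```

```bash
python3 -m crank '[[[45,-0.04,-0.08,0.03,0],[45,-0.04,-0.08,0.03,0],[5,-0.04,-0.08,0.03,0],[5,-0.04,-0.08,0.03,0],[5,-0.04,-0.08,0.03,0],[5,-0.04,-0.08,0.03,0],[5,-0.04,-0.08,0.03,0],[5,-0.04,-0.08,0.03,0]]]'
python3 to.py 0.513 -0.274 0.005 88.7
python3 to.py 0.513 -0.274 0.15 80.8
```

```text
time: 3.1
position: [0.5121, -0.2731, 0.0045]
tcp_rot: [-3.142, -0.0, 1.554]
force: [0.3, -0.8, 0.2]
grip_width: 0.055
units [-0.028  0.03  -0.016] turn 0.062 now [ 0.5121 -0.2731  0.0045] [-179.99   -0.     89.01] F [ 0.27 -0.78  0.2 ] 3.1 [ 0.59  0.78 -0.24  1.85  0.32  0.55  0.13]
units [-0.028  0.03  -4.85 ] turn 1.642 now [ 0.5121 -0.2731  0.0045] [-179.99   -0.     89.01] F [ 0.27 -0.78  0.2 ] 3.1 [ 0.59  0.78 -0.24  1.85  0.32  0.55  0.13]
```

The opening of 5 mm means nothing is held, since the handle is 18 mm wide. I'll look.

```bash
python3 - <<'E'
from rig import imaging
import cv2,numpy as np
w=imaging.read_camera('wrist')['image']; t=imaging.read_camera('side')['image']
a=cv2.resize(w[60:400,160:480],(400,425)); b=cv2.resize(t[180:310,250:372],(399,425))
cv2.imwrite('pics/g1.png',np.hstack([a,b]))
E
```

```text
(no output)
```

View pics/g1.png

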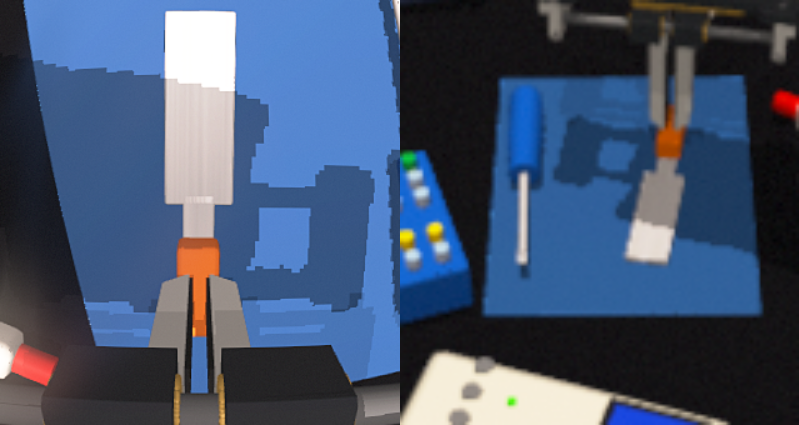

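```bash
python3 - <<'E'
from rig import imaging,arm
from h import *
s=arm.state();c=imaging.read_camera('wrist');H=np.array(c['hand_eye'])
Rt=R.from_euler('xyz',s['tcp_rot']).as_matrix()
def wp(p):
    q=H[:3,:3].T@(Rt.T@(np.array(p)-s['position'])-H[:3,3]); r=np.hypot(q[0],q[1]); t=np.arctan2(r,q[2])
    return (c['camera_matrix'][:2,2]+c['camera_matrix'][0,0]*t*q[:2]/r).round(1)
print('tcp',wp(s['position']),'grasp',wp(s['position']+[0,0,.019]))
print('handle front/rear',wp([.513,-.253,.026]),wp([.513,-.295,.026]),'tip',wp([.5155,-.154,.008]))
print('pad lvl',s['position'],s['grip_width'])
im=c['image'];m=cv2.inRange(cv2.cvtColor(im,cv2.COLOR_BGR2HSV),(5,150,60),(20,255,255))[200:360,280:360];y,x=np.nonzero(m);print(x.min()+280,x.max()+280,y.min()+200,y.max()+200)
for nm in('top','side'):
    cc=imaging.read_camera(nm); print(nm,proj(cc,[s['position'],s['position']+[0,0,.019],[.513,-.274,.026]]).round(1))
    cv2.imwrite(f'pics/{nm}2.png',cc['image'])
cv2.imwrite('pics/g2.png',cv2.resize(im[230:350,240:400],(800,600)))
E
```

```text
tcp [317.4 280.3] grasp [317.3 293. ]
handle front/rear [318.2 258.4] [319.6 331.1] tip [319.8  67.4]
pad lvl [ 0.51212581 -0.27316365  0.00455516] 0.05173238499030472
302 336 250 359
top [[386.2 250. ]
 [387.4 249.2]
 [387.9 248.7]]
side [[331.8 223.2]
 [331.9 217.6]
 [331.5 216.6]]
```

View pics/g2.png

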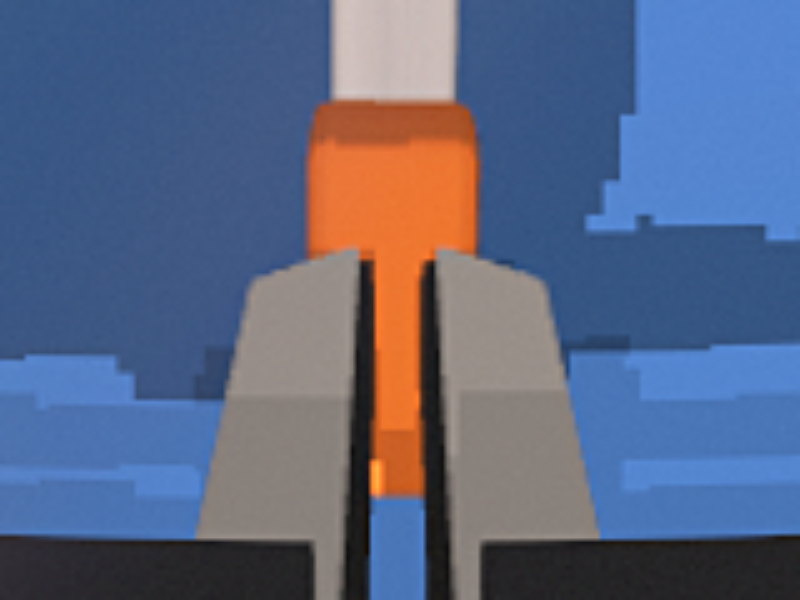

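```bash
python3 - <<'E'
from rig import imaging,arm
from h import *
s=arm.state();c=imaging.read_camera('wrist');im=c['image'];hsv=cv2.cvtColor(im,cv2.COLOR_BGR2HSV)
m=cv2.inRange(hsv,(0,0,110),(180,70,255)); k,l,st,ce=cv2.connectedComponentsWithStats(m)
i=l[110,322]; print(st[i])
ct=cv2.findContours((l==i).astype(np.uint8),0,1)[0][0][:,0]; p0=s['position'].copy()
for dz in(0,.01,.02,.03):
    s['position']=p0+[0,0,dz]; r=cv2.minAreaRect(wplane(c,s,ct,.008)[:,:2].astype(np.float32)); print(dz,np.round(r[0],4),np.round(r[1],4),round(r[2],1))
a=cv2.imread('pics/side2.png')[170:270,280:380]; b=cv2.imread('pics/top2.png')[210:290,330:430]
cv2.imwrite('pics/g3.png',np.hstack([cv2.resize(a,(400,400),interpolation=2),cv2.resize(b,(400,400),interpolation=2)]))
print(p0,arm.state()['position'])
E
```

```text
[ 291   68   58  182 9382]
0 [ 0.5142 -0.2038] [0.099 0.03 ] 88.5
0.01 [ 0.5142 -0.2042] [0.104  0.0316] 88.5
0.02 [ 0.5142 -0.2046] [0.109  0.0331] 88.5
0.03 [ 0.5142 -0.205 ] [0.1139 0.0346] 88.5
[ 0.51212172 -0.27319438  0.00456815] [ 0.51214584 -0.27319693  0.00458202]
```

View pics/g3.png

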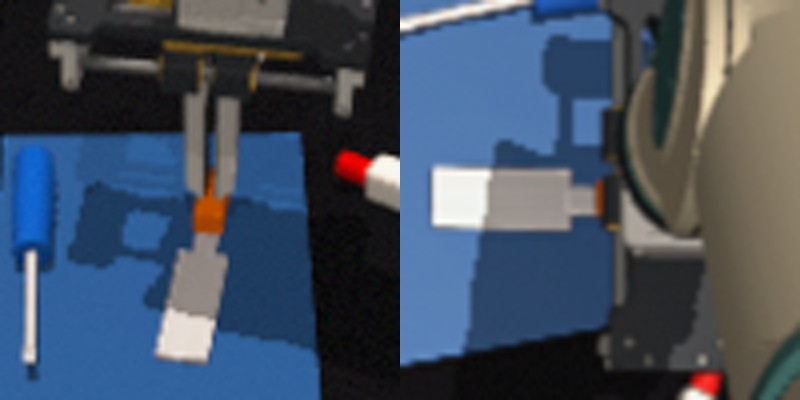

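The measurements disagree. The blade size in the wrist view confirms the camera's height, but both the wrist and side views put the fingertips about 20 mm higher than the reported TCP, just above the handle top. I'll open and feel downwards in small steps, watching the force.

```bash
python3 -m crank '[[[45,0,0.02,0,0],[45,0,0.02,0,0],[45,0,0.02,0,0],[45,0,0.02,0.07,0],[45,0,0.02,0.07,0],[45,0,0.02,0.13,0],[45,0,0.02,0.13,0]]]'
python3 to.py 0.513 -0.274 0.005 88.7
```

```text
time: 4.1
position: [0.5126, -0.2731, 0.0004]
tcp_rot: [-3.141, -0.0, 1.553]
force: [0.6, -0.2, -0.4]
grip_width: 0.475
units [-0.029  0.015 -0.152] turn 0.062 now [ 5.126e-01 -2.731e-01  4.000e-04] [-1.7998e+02 -1.0000e-02  8.9010e+01] F [ 0.6  -0.24 -0.41] 4.1 [ 0.59  0.79 -0.23  1.85  0.32  0.54  0.13]
```

The reported z is below the pad's surface and there is no contact, so the tips really are shorter than the stated TCP. Going further down, gently.

```bash
python3 -m crank '[[[45,0,0,0.15,0],[45,0,0,0.15,0],[45,0,0,0.3,0],[45,0,0,0.3,0],[45,0,0,0.4,0],[45,0,0,0.4,0]]]'
python3 to.py 0.513 -0.274 -0.014 88.7
```

```text
time: 4.7
position: [0.5125, -0.2731, -0.0117]
tcp_rot: [-3.141, -0.0, 1.553]
force: [0.5, 0.0, 0.3]
grip_width: 0.479
units [-0.031  0.018  0.077] turn 0.062 now [ 0.5125 -0.2731 -0.0117] [-1.7997e+02 -1.0000e-02  8.9010e+01] F [0.48 0.02 0.34] 4.7 [ 0.58  0.81 -0.22  1.85  0.33  0.52  0.12]
```

```bash
python3 -m crank '[[[45,0,0,0.08,0],[45,0,0,0.08,0],[5,0,0,0.08,0],[5,0,0,0.08,0],[5,0,0,0.08,0],[5,0,0,0.08,0],[5,0,0,0.08,0],[5,0,0,0.08,0]]]'
python3 to.py 0.513 -0.274 0.14 80.8; python3 to.py 0.5373 0.04 0.14 80.8
```

```text
time: 5.5
position: [0.5127, -0.2733, -0.0136]
tcp_rot: [-3.142, 0.0, 1.553]
force: [-0.4, 1.0, 0.1]
grip_width: 0.189
units [-0.024  0.011 -5.121] turn 1.641 now [ 0.5127 -0.2733 -0.0136] [-1.8e+02  1.0e-02  8.9e+01] F [-0.4   1.03  0.07] 5.5 [ 0.58  0.81 -0.22  1.85  0.33  0.52  0.12]
units [10.455  0.639 -5.122] turn 1.641 now [ 0.5127 -0.2733 -0.0136] [-1.8e+02  1.0e-02  8.9e+01] F [-0.4   1.03  0.07] 5.5 [ 0.58  0.81 -0.22  1.85  0.33  0.52  0.12]
```

Gripped (17.8 mm opening). Lift and carry to a pose in front of the cycler.

```bash
python3 -m crank '[[[5,0,0,-0.8,0],[5,0,0,-2,0],[5,0,0,-3.2,0],[5,0.5,0,-4.23,0],[5,1.7,0.05,-4.23,0.5],[5,3.0,0.1,-4.23,1],[5,4.3,0.13,-4.23,1.64],[5,5.6,0.13,-4.23,1.64],[5,6.8,0.13,-4.23,1.64],[5,7.6,0.13,-4.23,1.64],[5,8.06,0.13,-4.23,1.64],[5,8.06,0.13,-4.23,1.64],[5,8.06,0.13,-4.23,1.64],[5,8.06,0.13,-4.23,1.64]]]'
python3 to.py 0.5208 -0.0315 0.1134 80.8
python3 - <<'E'
from rig import arm,imaging
from h import *
import pickle
s=arm.state();c=imaging.read_camera('wrist');pickle.dump((s,c),open('w2.pkl','wb'))
cv2.imwrite('pics/w2.png',c['image'])
for n in('side','top'):cv2.imwrite(f'pics/{n}3.png',imaging.read_camera(n)['image'])
E
```

```text
time: 6.9
position: [0.5207, -0.0337, 0.113]
tcp_rot: [-3.142, 0.001, 1.407]
force: [-0.0, -0.2, -1.4]
grip_width: 0.188
units [ 0.072 -0.01  -0.012] turn -0.032 now [ 0.5207 -0.0337  0.113 ] [-1.800e+02  6.000e-02  8.064e+01] F [-0.03 -0.24 -1.4 ] 6.9 [ 0.18  0.55 -0.24  1.94  0.2   0.68 -0.36]
```

View pics/w2.png

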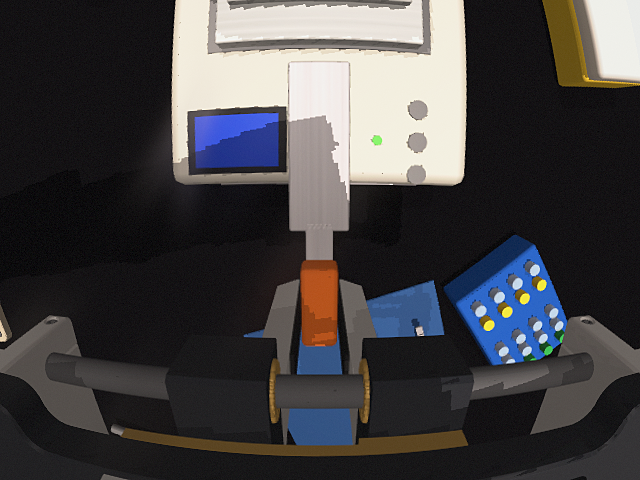

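The gauge is held straight, pointing at the block. The tip is at px (319,63), the deck edges at px x 175/465, and the slot's front edge at row about 50. Refining the cycler pose.

```bash
python3 - <<'E'
import pickle
from h import *
s,c=pickle.load(open('w2.pkl','rb'))
d=lambda a:np.degrees(np.arctan2(a[1],a[0])).round(2)
P=wplane(c,s,[[176,60],[174,170],[463,60],[464,170],[190,184],[450,184]],.092); print(P.round(4).tolist(),d(P[0]-P[1]),d(P[2]-P[3]),d(P[4]-P[5]))
print('front mid',P[4:].mean(0))
Q=wplane(c,s,[[219,40],[422,40]],.105);print('blk',Q.round(4).tolist(),np.linalg.norm(Q[0]-Q[1]),Q.mean(0),d(Q[0]-Q[1]))
T=wplane(c,s,[[291,63],[348,63]],.135);print('tip',T,T.mean(0)); H=wplane(c,s,[[320,300]],.153);print(H)
a=np.radians(80.8);ex=np.array([np.cos(a),np.sin(a)]);ey=np.array([-ex[1],ex[0]]);o=np.array([.552,.161])
for n,p in(('L',P[0]),('L2',P[1]),('R',P[2]),('R2',P[3]),('F',P[4:].mean(0)),('blkL',Q[0]),('blkR',Q[1]),('tip',T.mean(0)),('h',H[0])):print(n,((p[:2]-o)@ex).round(4),((p[:2]-o)@ey).round(4))
E
```

```text
[[0.4558, 0.1137, 0.092], [0.4421, 0.0446, 0.092], [0.6319, 0.0849, 0.092], [0.6221, 0.0151, 0.092], [0.451, 0.0337, 0.092], [0.6116, 0.0074, 0.092]] 78.8 81.98 170.69
front mid [0.53126386 0.02056726 0.092     ]
blk [[0.488, 0.1147, 0.105], [0.6029, 0.096, 0.105]] 0.1163985954774741 [0.54542551 0.10534034 0.105     ] 170.76
tip [[0.527551   0.08457316 0.135     ]
 [0.55443257 0.0801678  0.135     ]] [0.54099178 0.08237048 0.135     ]
[[ 0.5230073  -0.02859064  0.153     ]]
L -0.0621 0.0874
L2 -0.1324 0.0899
R -0.0624 -0.0911
R2 -0.1328 -0.0925
F -0.1419 -0.002
blkL -0.056 0.0558
blkR -0.056 -0.0606
tip -0.0794 -0.0017
h -0.1918 -0.0017
```

```bash
python3 -m crank '[[[5,0.5,0,0,0],[5,0.97,0,0,0],[5,0.97,0,0,0],[5,0.97,0,0.4,0],[5,0.97,0,0.65,0],[5,0.97,0,0.65,0],[5,0.97,0,0.65,0],[5,0.97,0,0.65,0]]]'; python3 to.py 0 0 0 80.8; python3 -m crank '[[[5,0,0,0.03,0],[5,0,0,0.03,0],[5,0,0,0.03,0]]]'; python3 -m crank '[[[5,0,0,0.03,0],[5,0,0,0.03,0],[5,0,0,0.03,0]]]';python3 -m crank '[[[5,0,0,0.03,0],[5,0,0,0.03,0],[5,0,0,0.03,0]]]'
```

```text
time: 7.85
position: [0.5256, -0.0031, 0.0937]
tcp_rot: [3.141, 0.0, 1.41]
force: [-0.1, 0.4, -1.5]
grip_width: 0.19
units [ -2.707 -17.311   3.121] turn -0.005 now [ 0.5256 -0.0031  0.0937] [179.99   0.    80.77] F [-0.15  0.45 -1.47] 7.85 [ 0.11  0.58 -0.23  1.95  0.21  0.63 -0.42]
time: 8.15
position: [0.5256, -0.0029, 0.0929]
tcp_rot: [3.141, -0.0, 1.41]
force: [0.5, 0.9, -0.6]
grip_width: 0.19
time: 8.45
position: [0.5255, -0.0028, 0.0919]
tcp_rot: [3.142, 0.0, 1.41]
force: [1.3, 0.5, -0.9]
grip_width: 0.187
time: 8.75
position: [0.5255, -0.0028, 0.091]
tcp_rot: [-3.142, 0.0, 1.41]
force: [0.0, -0.3, -2.1]
grip_width: 0.186
```

```bash
for i in 1; do :; done; python3 -m crank '[[[5,0,0,0.02,0],[5,0,0,0.02,0],[5,0,0,0.02,0]]]' | sed -n '2p;4p'; python3 -m crank '[[[5,0,0,0.02,0],[5,0,0,0.02,0],[5,0,0,0.02,0]]]'| sed -n '2p;4p';python3 -m crank '[[[5,0,0,0.02,0],[5,0,0,0.02,0],[5,0,0,0.02,0]]]'| sed -n '2p;4p'
```

```text
position: [0.5255, -0.0028, 0.0904]
force: [0.1, 0.7, -1.1]
position: [0.5255, -0.0028, 0.0898]
force: [-0.9, 0.3, -0.7]
position: [0.5256, -0.0029, 0.0893]
force: [-0.3, -0.1, 0.5]
```

```bash
python3 -m crank '[[[5,0,0,0.02,0],[5,0,0,0.02,0],[5,0,0,0.02,0]]]' | sed -n '2,4p'; python3 -m crank '[[[5,0,0,0.02,0],[5,0,0,0.02,0],[5,0,0,0.02,0]]]'| sed -n '2,4p'
```

```text
position: [0.5256, -0.0029, 0.0887]
tcp_rot: [3.141, 0.0, 1.41]
force: [-0.1, -1.4, 2.1]
position: [0.5255, -0.003, 0.088]
tcp_rot: [3.141, 0.0, 1.41]
force: [-1.0, -1.9, 1.8]
```

Contact is at reported z ≈ 0.0892, so the block top is about 0.1058 m. Raise 2.3 mm and slide in.

```bash
python3 -m crank '[[[5,0,0,-0.08,0],[5,0,0,-0.08,0],[5,0.2,0,-0.08,0],[5,0.4,0,-0.08,0],[5,0.6,0,-0.08,0],[5,0.8,0,-0.08,0],[5,0.8,0,-0.08,0]]]'; python3 -m crank '[[[5,0.3,0,0,0],[5,0.6,0,0,0],[5,0.9,0,0,0],[5,1.2,0,0,0],[5,1.5,0,0,0],[5,1.63,0,0,0],[5,1.63,0,0,0],[5,1.63,0,0,0]]]'
python3 - <<'E'
from rig import arm,imaging
from h import *
import pickle
s=arm.state();c=imaging.read_camera('wrist');pickle.dump((s,c),open('w3.pkl','wb'))
cv2.imwrite('pics/w3.png',c['image'])
for n in('side','top'):cv2.imwrite(f'pics/{n}4.png',imaging.read_camera(n)['image'])
p=s['position'];a=np.radians(80.75);ex=np.array([np.cos(a),np.sin(a)]);ey=np.array([-ex[1],ex[0]]);o=np.array([.5538,.1607]);print('tcp lid',(p[:2]-o)@ex,(p[:2]-o)@ey)
E
```

```text
time: 10.95
position: [0.5295, 0.0225, 0.0904]
tcp_rot: [3.141, -0.001, 1.412]
force: [-0.1, 0.7, -1.2]
grip_width: 0.187
time: 11.75
position: [0.537, 0.0689, 0.0903]
tcp_rot: [-3.141, 0.0, 1.41]
force: [0.6, -0.4, -0.9]
grip_width: 0.191
tcp lid -0.0933373472314263 0.0017960257077209033
```

View pics/w3.png

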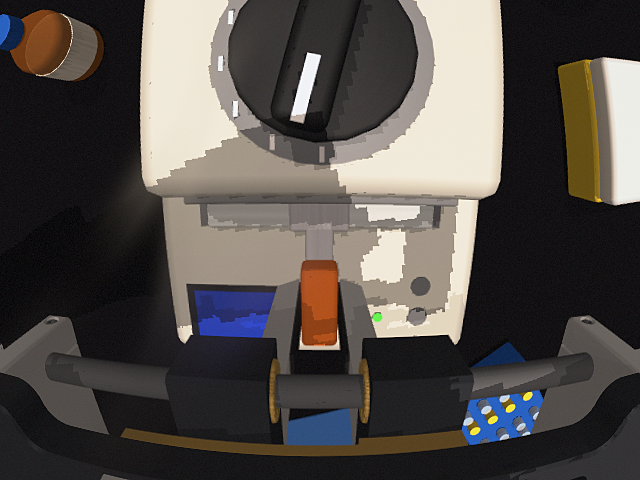

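The blade is in the gap under the plate, with the neck at the block's front edge (px (320,228)). The dial disc is at px about (322,50), its bar turned a little clockwise. Lower it, release, and measure the dial.

```bash
python3 -m crank '[[[5,0,0,0.03,0],[5,0,0,0.04,0],[5,0,0,0.04,0],[40,0,0,0.04,0],[40,0,0,0.04,0],[40,0,0,0.04,0],[40,0,0,0.04,0]]]'
python3 - <<'E'
import pickle
from h import *
s,c=pickle.load(open('w3.pkl','rb'))
im=c['image'];g=im.max(2)
m=(g[0:150,215:425]<85).astype(np.uint8);m=cv2.morphologyEx(m,2,np.ones((5,5)))
ct=max(cv2.findContours(m,0,1)[0],key=cv2.contourArea)[:,0]+[215,0]; ct=ct[(ct[:,1]>20)]
hull=cv2.convexHull(ct)[:,0]
L=[p for p in ct if (p[0]<262 or p[0]>375) and p[1]>2]
q=wplane(c,s,L,.183)[:,:2]
from scipy.optimize import least_squares
r=least_squares(lambda v:np.hypot(*(q-v[:2]).T)-.029,q.mean(0),loss='soft_l1',f_scale=.001);print('disc c',r.x,np.sqrt((r.fun**2).mean()))
r=least_squares(lambda v:np.hypot(*(q-v[:2]).T)-v[2],[*q.mean(0),.029],loss='soft_l1',f_scale=.001);print('free',r.x)
W=(g>190)&(im.min(2)>180); W[:45]=0;W[130:]=0;W[:,:280]=0;W[:,330:]=0
k,l,st,ce=cv2.connectedComponentsWithStats(W.astype(np.uint8)); i=1+st[1:,4].argmax(); y,x=np.nonzero(l==i)
pm=wplane(c,s,np.c_[x,y],.209)[:,:2].astype(np.float32); r=cv2.minAreaRect(pm);print('mark',r)
v=cv2.fitLine(pm,2,0,.01,.01).ravel();print(np.degrees(np.arctan2(v[1],v[0])),v)
e=wplane(c,s,[[292,55],[272,115],[363,12],[333,118]],.209);print(e)
E
```

```text
time: 12.6
position: [0.5371, 0.0694, 0.0891]
tcp_rot: [-3.142, -0.0, 1.41]
force: [-0.8, 0.2, 0.3]
grip_width: 0.422
disc c [0.55619483 0.17512864] 0.0008397635069071869
free [0.55594065 0.17351086 0.02795874]
mark ((0.5495487451553345, 0.15908974409103394), (0.014912893064320087, 0.003053318476304412), 66.8501205444336)
66.35893 [0.40100572 0.9160755  0.54959214 0.15921484]
[[0.54769413 0.16642187 0.209     ]
 [0.54111247 0.15352522 0.209     ]
 [0.56511033 0.17451862 0.209     ]
 [0.55432984 0.15056192 0.209     ]]
```

```bash
python3 -m crank '[[[40,0,0,-0.6,0],[40,0,0,-1.8,0],[40,0,0,-3.2,0],[40,0,0,-4.1,0],[40,0.6,0,-4.1,0.5],[40,1.8,0.06,-4.1,1.5],[40,3,0.06,-4.1,2.8],[40,3.54,0.06,-4.1,2.81],[40,3.54,0.06,-4.1,2.81],[40,3.54,0.06,-4.1,2.81]]]'; python3 to.py .556 .174 .167 66.7
python3 - <<'E'
from rig import arm,imaging
from h import *
s=arm.state();im=imaging.read_camera('wrist')['image'];cv2.imwrite('pics/w4.png',im)
for n in('top','side'):cv2.imwrite(f'pics/{n}5.png',imaging.read_camera(n)['image'])
E
```

```text
time: 13.6
position: [0.5556, 0.172, 0.2118]
tcp_rot: [-3.141, 0.002, 1.166]
force: [0.4, 0.0, 0.7]
grip_width: 0.423
units [ 0.069 -0.013  1.493] turn 0.023 now [0.5556 0.172  0.2118] [-1.7999e+02  1.1000e-01  6.6820e+01] F [0.44 0.04 0.7 ] 13.6 [-0.22  0.5  -0.21  1.67  0.12  0.98 -0.87]
```

View pics/w4.png

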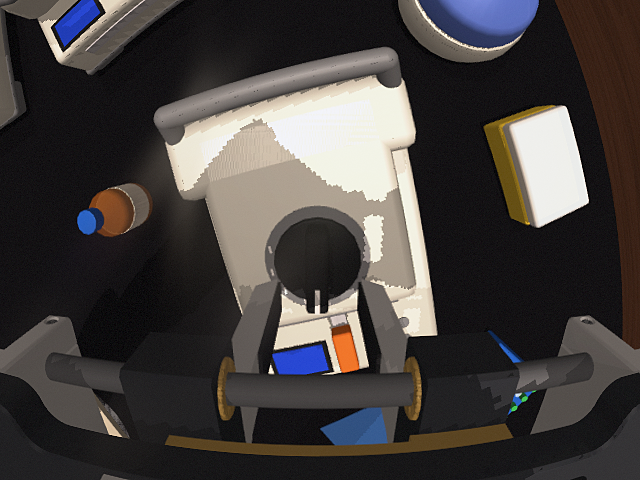

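The bar lies vertically at px x≈317, between and aligned with the jaws, and the gauge handle is still at px (345,345). Descend, pinch and wind.

```bash
python3 -m crank '[[[40,0.05,0,0.8,0],[40,0.05,0,1.3,0],[40,0.05,0,1.47,0],[40,0.05,0,1.47,0],[40,0.05,0,1.47,0]]]' && python3 -m crank '[[[5,0,0,0,0],[5,0,0,0,0],[5,0,0,0,0],[5,0,0,0,0],[5,0,0,0,0],[5,0,0,0,0]]]'; python3 to.py .556 .174 .167 66.7
```

```text
time: 14.25
position: [0.5571, 0.1746, 0.1688]
tcp_rot: [3.141, -0.001, 1.164]
force: [0.3, 0.4, -0.5]
grip_width: 0.426
time: 14.85
position: [0.5558, 0.1756, 0.1684]
tcp_rot: [-3.141, 0.0, 1.165]
force: [-2.7, -0.1, 4.7]
grip_width: 0.149
units [-0.045  0.027  0.047] turn 0.015 now [0.5558 0.1756 0.1684] [-179.95    0.     66.78] F [-2.69 -0.06  4.67] 14.85 [-0.22  0.55 -0.2   1.72  0.13  0.88 -0.89]
```

```bash
python3 -m crank '[[[5,0,0,0,1],[5,0,0,0,2],[5,0,0,0,3],[5,0,0,0,4],[5,0,0,0,5],[5,0,0,0,6],[5,0,0,0,6.5],[5,0,0,0,7],[5,0,0,0,7],[5,0,0,0,7]]]';python3 - <<'E'
from rig import arm
s=arm.state();print(s['torque'].round(3),s['force'].round(2))
E
python3 -m crank '[[[5,0,0,0,0.5],[5,0,0,0,1],[5,0,0,0,1.5],[5,0,0,0,2],[5,0,0,0,2],[5,0,0,0,2]]]'; python3 - <<'E'
from rig import arm
s=arm.state();print(s['torque'].round(3),s['force'].round(2),80.75-s['tcp_rot'][2]*57.296)
E
```

```text
time: 15.85
position: [0.5564, 0.175, 0.1684]
tcp_rot: [3.141, -0.0, 0.555]
force: [-2.2, -0.3, 4.9]
grip_width: 0.149
[-0.015  0.708  0.007] [-2.21 -0.27  4.9 ]
time: 16.45
position: [0.5565, 0.1748, 0.1684]
tcp_rot: [3.141, -0.0, 0.381]
force: [-2.5, -0.0, 5.8]
grip_width: 0.141
[-0.102  0.616  0.009] [-2.53 -0.03  5.77] 58.929270564839044
```

```bash
python3 -m crank '[[[40,0,0,0,0],[40,0,0,0,0],[40,0,0,0,0],[40,0,0,0,0],[40,0,0,-0.5,0],[40,0,0,-1.5,0],[40,0,0,-1.5,0],[40,-1,1.6,-1.5,-1.5],[40,-1.9,3.02,-1.5,-3],[40,-1.9,3.02,-1.5,-4.6],[40,-1.9,3.02,-1.5,-6.2],[40,-1.9,3.02,-1.5,-7.8],[40,-1.9,3.02,-1.5,-9.4],[40,-1.9,3.02,-1.5,-11],[40,-1.9,3.02,-1.5,-11.8],[40,-1.9,3.02,-1.5,-11.8],[40,-1.9,3.02,-1.5,-11.8]]]'; python3 to.py .5371 .0694 .0891 80.75
python3 - <<'E'
from rig import arm,imaging
from h import *
s=arm.state();c=imaging.read_camera('wrist');im=c['image'];cv2.imwrite('pics/w5.png',im)
m=cv2.inRange(cv2.cvtColor(im,cv2.COLOR_BGR2HSV),(3,150,60),(22,255,255)); m[:, :230]=0;m[:,420:]=0
k,l,st,ce=cv2.connectedComponentsWithStats(m)
for i in range(1,k):
    if st[i,4]>200:
        ct=cv2.findContours((l==i).astype(np.uint8),0,1)[0][0][:,0]
        r=cv2.minAreaRect(wplane(c,s,ct,.129)[:,:2].astype(np.float32));print(ce[i],st[i,4],np.round(r[0],4),np.round(r[1],4),r[2])
E
```

```text
time: 18.15
position: [0.5369, 0.0697, 0.2126]
tcp_rot: [-3.141, 0.0, 1.407]
force: [0.2, 0.3, 0.1]
grip_width: 0.425
units [-0.007  0.011  4.118] turn -0.021 now [0.5369 0.0697 0.2126] [-1.7997e+02  1.0000e-02  8.0640e+01] F [0.22 0.26 0.11] 18.15 [-0.02  0.44 -0.24  1.78  0.13  0.93 -0.47]
[319.62106211 241.44014401] 1111 [0.5382 0.0703] [0.0422 0.0169] 81.11693572998047
[413.23020258 387.94290976] 543 [ 0.6029 -0.0918] [0.0805 0.0146] 88.49331665039062
[327.00742574 448.72326733] 2020 [ 0.5073 -0.1543] [0.0279 0.2093] 80.84937286376953
```

```bash
python3 -m crank '[[[40,0.02,0.02,1.4,0],[40,0.02,0.02,2.7,0],[40,0.02,0.02,3.7,0],[40,0.02,0.02,4.1,0],[40,0.02,0.02,4.1,0],[40,0.02,0.02,4.1,0],[5,0.02,0.02,4.1,0],[5,0.02,0.02,4.1,0],[5,0.02,0.02,4.1,0],[5,0.02,0.02,4.1,0],[5,0.02,0.02,4.1,0]]]'; python3 -m crank '[[[5,-0.04,0,0,0],[5,-0.08,0,0,0]]]';python3 -m crank '[[[5,-0.04,0,0,0],[5,-0.08,0,0,0]]]';python3 -m crank '[[[5,-0.04,0,0,0],[5,-0.08,0,0,0]]]'
```

```text
time: 19.3
position: [0.5379, 0.0704, 0.0909]
tcp_rot: [3.141, -0.0, 1.41]
force: [-1.5, -0.6, 5.2]
grip_width: 0.188
time: 19.5
position: [0.538, 0.0704, 0.0909]
tcp_rot: [3.14, -0.003, 1.411]
force: [-1.5, 6.4, 5.9]
grip_width: 0.186
time: 19.7
position: [0.5381, 0.0704, 0.0909]
tcp_rot: [3.14, -0.006, 1.412]
force: [-0.2, 11.2, 3.2]
grip_width: 0.186
time: 19.9
position: [0.5382, 0.0702, 0.091]
tcp_rot: [3.139, -0.009, 1.413]
force: [0.4, 13.4, 1.5]
grip_width: 0.187
```

```bash
python3 -m crank '[[[5,-0.04,0,-0.02,0],[5,-0.08,0,-0.02,0]]]';python3 -m crank '[[[5,-0.04,0,0,0],[5,-0.08,0,0,0]]]';python3 -m crank '[[[5,-0.04,0,0,0],[5,-0.08,0,0,0]]]'
```

```text
time: 20.1
position: [0.5377, 0.067, 0.091]
tcp_rot: [3.139, -0.008, 1.413]
force: [1.7, 12.3, -2.0]
grip_width: 0.189
time: 20.3
position: [0.5374, 0.0648, 0.091]
tcp_rot: [3.139, -0.008, 1.413]
force: [0.9, 11.5, -2.1]
grip_width: 0.19
time: 20.5
position: [0.5371, 0.0625, 0.091]
tcp_rot: [3.139, -0.008, 1.413]
force: [2.0, 11.5, -2.5]
grip_width: 0.188
```

Drag while sliding is 11.5 N, a bit tight (target about 8). I'll release, back the dial off about 4° and test again.

```bash
python3 -m crank '[[[5,0.03,0,0,0],[5,0.06,0,0,0],[5,0.06,0,0,0],[40,0.06,0,0,0],[40,0.06,0,0,0],[40,0.06,0,0,0],[40,0.06,0,0,0]]]'; python3 to.py .5565 .1748 .1684 21.85
```

```text
time: 21.2
position: [0.5357, 0.0571, 0.0906]
tcp_rot: [-3.142, 0.001, 1.409]
force: [0.4, 0.2, 0.1]
grip_width: 0.421
units [ 3.982  0.05  -2.596] turn 11.771 now [0.5357 0.0571 0.0906] [-1.80e+02  4.00e-02  8.07e+01] F [0.43 0.2  0.11] 21.2 [-0.02  0.6  -0.2   1.91  0.19  0.64 -0.51]
```

```bash
python3 -m crank '[[[40,0,0,-1,0],[40,0,0,-2.5,0],[40,0,0,-4,0],[40,0,0,-4.05,0],[40,1.2,0.05,-4.05,1.5],[40,2.6,0.05,-4.05,3],[40,3.98,0.05,-4.05,4.6],[40,3.98,0.05,-4.05,6.2],[40,3.98,0.05,-4.05,7.8],[40,3.98,0.05,-4.05,9.4],[40,3.98,0.05,-4.05,11],[40,3.98,0.05,-4.05,11.77],[40,3.98,0.05,-4.05,11.77],[40,3.98,0.05,-4.05,11.77]]]'; python3 to.py .5565 .1748 .1675 21.85
python3 - <<'E'
from rig import imaging
import cv2
cv2.imwrite('pics/w6.png',imaging.read_camera('wrist')['image'])
E
```

```text
time: 22.6
position: [0.5561, 0.1752, 0.2116]
tcp_rot: [3.141, 0.001, 0.384]
force: [-0.3, 0.3, -0.4]
grip_width: 0.429
units [0.008 0.018 1.47 ] turn 0.03 now [0.5561 0.1752 0.2116] [1.7999e+02 6.0000e-02 2.2000e+01] F [-0.34  0.32 -0.37] 22.6 [-0.37  0.5   0.02  1.67 -0.01  0.97 -1.53]
```

```bash
python3 -m crank '[[[40,0,0.02,0.8,0],[40,0,0.02,1.3,0],[40,0,0.02,1.47,0],[40,0,0.02,1.47,0],[40,0,0.02,1.47,0],[40,0,0.02,1.47,0]]]' && python3 -m crank '[[[5,0,0,0,0],[5,0,0,0,0],[5,0,0,0,0],[5,0,0,0,0],[5,0,0,0,0],[5,0,0,0,-0.3],[5,0,0,0,-0.6],[5,0,0,0,-0.75],[5,0,0,0,-0.75],[5,0,0,0,-0.75],[5,0,0,0,-0.75]]]'; python3 to.py .556 .174 .167 21.85
python3 -m crank '[[[40,0,0,0,0],[40,0,0,0,0],[40,0,0,0,0],[40,0,0,0,0],[40,0,0,-0.5,0],[40,0,0,-1.5,0],[40,0,0,-1.5,0]]]'; python3 to.py .5358 .0612 .0900 80.75
```

```text
time: 23.25
position: [0.5573, 0.1751, 0.1689]
tcp_rot: [3.142, -0.002, 0.382]
force: [-0.4, 0.4, -0.4]
grip_width: 0.427
time: 24.35
position: [0.5567, 0.175, 0.1682]
tcp_rot: [-3.142, -0.0, 0.448]
force: [-0.9, 0.2, 3.4]
grip_width: 0.15
units [-0.037  0.021  0.041] turn 0.761 now [0.5567 0.175  0.1682] [-1.800e+02 -2.000e-02  2.566e+01] F [-0.93  0.2   3.37] 24.35 [-0.35  0.55 -0.    1.72 -0.    0.87 -1.48]
time: 25.05
position: [0.5592, 0.1757, 0.2165]
tcp_rot: [3.141, -0.007, 0.448]
force: [0.8, 0.1, -0.5]
grip_width: 0.424
units [-2.385  3.101  4.201] turn -11.021 now [0.5592 0.1757 0.2165] [179.95  -0.39  25.65] F [ 0.84  0.14 -0.46] 25.05 [-0.35  0.49  0.    1.67 -0.    0.97 -1.47]
```

```bash
python3 -m crank '[[[40,-1.2,1.5,0,-1.5],[40,-2.3,3.05,0,-3],[40,-2.3,3.05,0,-4.6],[40,-2.3,3.05,0,-6.2],[40,-2.3,3.05,0,-7.8],[40,-2.3,3.05,0,-9.4],[40,-2.3,3.05,0,-11],[40,-2.3,3.05,0,-11.02],[40,-2.3,3.05,0,-11.02],[40,-2.3,3.05,0,-11.02]]]'
python3 - <<'E'
from rig import arm,imaging
from h import *
s=arm.state();c=imaging.read_camera('wrist');im=c['image'];cv2.imwrite('pics/w7.png',im)
m=cv2.inRange(cv2.cvtColor(im,cv2.COLOR_BGR2HSV),(3,150,60),(22,255,255)); m[:, :230]=0;m[:,420:]=0;m[350:]=0
k,l,st,ce=cv2.connectedComponentsWithStats(m)
for i in range(1,k):
    if st[i,4]>200:
        ct=cv2.findContours((l==i).astype(np.uint8),0,1)[0][0][:,0]
        r=cv2.minAreaRect(wplane(c,s,ct,.129)[:,:2].astype(np.float32));print(ce[i],st[i,4],np.round(r[0],4),np.round(r[1],4),r[2])
E
python3 to.py .5358 .0612 .0900 80.75
```

```text
time: 26.05
position: [0.534, 0.0625, 0.2129]
tcp_rot: [-3.141, 0.0, 1.407]
force: [0.1, 0.3, -0.5]
grip_width: 0.42
[322.68761221 242.34470377] 1114 [0.5376 0.0618] [0.0423 0.0168] 81.21817779541016
units [-0.036  0.067  4.098] turn -0.02 now [0.534  0.0626 0.2129] [-1.800e+02  1.000e-02  8.065e+01] F [-0.34  0.63  0.01] 26.1 [-0.    0.44 -0.24  1.79  0.13  0.93 -0.46]
```

```bash
python3 -m crank '[[[40,-0.01,0.1,1.4,0],[40,-0.01,0.1,2.7,0],[40,-0.01,0.1,3.7,0],[40,-0.01,0.1,4.08,0],[40,-0.01,0.1,4.08,0],[40,-0.01,0.1,4.08,0],[40,-0.01,0.1,4.08,0],[40,-0.01,0.1,4.08,0],[40,-0.01,0.1,4.08,0],[5,-0.01,0.1,4.08,0],[5,-0.01,0.1,4.08,0],[5,-0.01,0.1,4.08,0],[5,-0.01,0.1,4.08,0],[5,-0.01,0.1,4.08,0]]]'; python3 -m crank '[[[5,-0.05,0,0,0],[5,-0.1,0,0,0],[5,-0.15,0,0,0]]]';python3 -m crank '[[[5,-0.05,0,0,0],[5,-0.1,0,0,0]]]';python3 -m crank '[[[5,-0.05,0,0,0],[5,-0.1,0,0,0]]]'
```

```text
time: 27.5
position: [0.537, 0.0618, 0.0907]
tcp_rot: [-3.142, 0.0, 1.41]
force: [-1.3, 0.6, 1.4]
grip_width: 0.188
time: 27.8
position: [0.537, 0.0615, 0.0908]
tcp_rot: [3.14, -0.005, 1.412]
force: [0.1, 9.2, -1.8]
grip_width: 0.189
time: 28.0
position: [0.5366, 0.0588, 0.0907]
tcp_rot: [3.14, -0.006, 1.412]
force: [0.3, 8.5, -2.0]
grip_width: 0.191
time: 28.2
position: [0.5362, 0.0559, 0.0908]
tcp_rot: [3.14, -0.006, 1.412]
force: [1.8, 8.7, -2.2]
grip_width: 0.184
```

Drag is now 8.6 N. Draw straight out.

```bash
python3 -m crank '[[[5,-0.1,0,0,0],[5,-0.2,0,0,0],[5,-0.3,0,0,0],[5,-0.4,0,0,0],[5,-0.5,0,0,0],[5,-0.6,0,0,0],[5,-0.7,0,0,0],[5,-0.8,0,0,0]]]';python3 -m crank '[[[5,-0.1,0,0,0],[5,-0.2,0,0,0],[5,-0.3,0,0,0],[5,-0.4,0,0,0],[5,-0.5,0,0,0]]]'; python3 -m crank '[[[5,-0.1,0,0,0],[5,-0.2,0,0,0],[5,-0.3,0,0,0],[5,-0.4,0,0,0],[5,-0.5,0,0,0]]]'
```

```text
time: 29.0
position: [0.5324, 0.032, 0.0907]
tcp_rot: [3.14, -0.005, 1.412]
force: [1.1, 8.3, -2.7]
grip_width: 0.188
time: 29.5
position: [0.53, 0.0169, 0.0907]
tcp_rot: [3.14, -0.005, 1.412]
force: [0.6, 8.3, -2.5]
grip_width: 0.187
time: 30.0
position: [0.5264, -0.0023, 0.0905]
tcp_rot: [-3.141, 0.0, 1.409]
force: [0.8, -0.2, -0.2]
grip_width: 0.189
```

The force dropped as the tip left the plate. Drag was steady at 8.3 N through the draw.

```bash
python3 -m crank '[[[5,-0.4,0,0,0],[5,-0.9,0,0,0],[5,-1.5,0,-0.2,0],[5,-1.5,0,-0.6,0],[5,-1.5,0,-0.6,0]]]'; python3 to.py .5127 -.2733 .03 89
```

```text
time: 30.5
position: [0.5205, -0.0474, 0.1102]
tcp_rot: [3.139, -0.0, 1.407]
force: [1.1, -0.6, -0.5]
grip_width: 0.191
units [-7.474  0.965  2.674] turn -1.677 now [ 0.5205 -0.0474  0.1102] [ 1.7983e+02 -1.0000e-02  8.0620e+01] F [ 1.12 -0.58 -0.47] 30.5 [ 0.19  0.55 -0.23  1.94  0.19  0.66 -0.32]
```

```bash
python3 -m crank '[[[5,-1.2,0.2,0,-0.4],[5,-2.5,0.4,0,-0.8],[5,-3.8,0.6,0,-1.2],[5,-5,0.8,0,-1.67],[5,-6.2,0.96,0,-1.67],[5,-7,0.96,0.2,-1.67],[5,-7.47,0.96,1,-1.67],[5,-7.47,0.96,2,-1.67],[5,-7.47,0.96,2.67,-1.67],[5,-7.47,0.96,2.67,-1.67],[5,-7.47,0.96,2.67,-1.67],[5,-7.47,0.96,2.67,-1.67]]]'; python3 to.py .5127 -.2733 -.0134 89
```

```text
time: 31.7
position: [0.5132, -0.272, 0.0299]
tcp_rot: [3.139, 0.001, 1.556]
force: [-0.2, -0.3, -0.9]
grip_width: 0.188
units [-0.042 -0.019  1.443] turn 0.029 now [ 0.5132 -0.272   0.0299] [1.7986e+02 4.0000e-02 8.9140e+01] F [-0.22 -0.33 -0.87] 31.7 [ 0.59  0.74 -0.24  1.84  0.3   0.59  0.15]
```

```bash
python3 -m crank '[[[5,-0.04,0,0.6,0],[5,-0.04,0,1.1,0],[5,-0.04,0,1.34,0],[5,-0.04,0,1.34,0],[5,-0.04,0,1.34,0],[5,-0.04,0,1.34,0],[5,-0.04,0,1.34,0]]]'; python3 -m crank '[[[5,0,0,0.03,0],[5,0,0,0.03,0],[5,0,0,0.03,0]]]'; python3 -m crank '[[[5,0,0,0.03,0],[5,0,0,0.03,0],[5,0,0,0.03,0]]]'
```

```text
time: 32.4
position: [0.5121, -0.2734, -0.0112]
tcp_rot: [3.141, 0.0, 1.555]
force: [1.0, -0.7, -0.6]
grip_width: 0.192
time: 32.7
position: [0.5118, -0.2733, -0.0125]
tcp_rot: [3.142, 0.0, 1.555]
force: [0.2, 0.8, -1.4]
grip_width: 0.186
time: 33.0
position: [0.5119, -0.2734, -0.0128]
tcp_rot: [3.141, 0.0, 1.555]
force: [-1.7, 0.5, 5.4]
grip_width: 0.189
```

Touched down at -0.0126. Release and lift clear.

```bash
python3 -m crank '[[[40,0,0,0,0],[40,0,0,0,0],[40,0,0,0,0],[40,0,0,0,0],[40,0,0,-0.3,0],[40,0,0,-1.3,0],[40,0,0,-2.8,0],[40,0,0,-4.2,0],[40,0,0,-5,0],[40,0,0,-5,0],[40,0,0,-5,0],[40,0,0,-5,0]]]'
python3 - <<'E'
from rig import arm,imaging
from h import *
import pickle
s=arm.state();c=imaging.read_camera('wrist');im=c['image']
hsv=cv2.cvtColor(im,cv2.COLOR_BGR2HSV); m=cv2.inRange(hsv,(0,0,110),(180,70,255))
k,l,st,ce=cv2.connectedComponentsWithStats(m); i=l[140,322]
ct=cv2.findContours((l==i).astype(np.uint8),0,1)[0][0][:,0]
r=cv2.minAreaRect(wplane(c,s,ct,.008)[:,:2].astype(np.float32));print('blade',st[i,4],r)
t=imaging.read_camera('top')['image'];t0=pickle.load(open('c0.pkl','rb'))['top']['image']
d=cv2.absdiff(t,t0).max(2);print('diff pipette',d[275:375,365:415].mean(),'bottle',d[300:335,135:175].mean(),'rack',d[148:203,298:360].mean(),'driver',d[195:222,325:400].mean())
a=cv2.resize(im[60:340,180:460],(400,400)); b=cv2.resize(t[160:330,100:440],(400,200))
cv2.imwrite('pics/fin.png',np.vstack([a,b]))
print(arm.state()['force'])
E
```

```text
time: 34.2
position: [0.5107, -0.273, 0.1356]
tcp_rot: [-3.139, -0.001, 1.555]
force: [0.1, 1.1, 0.2]
grip_width: 0.425
blade 3493 ((0.5136914849281311, -0.20584332942962646), (0.10030538588762283, 0.029471805319190025), 89.19837951660156)
diff pipette 4.4646 bottle 1.4264285714285714 rack 1.2991202346041055 driver 15.555061728395062
[ 0.45740425 -0.00677947 -0.12466043]
```

View pics/fin.png

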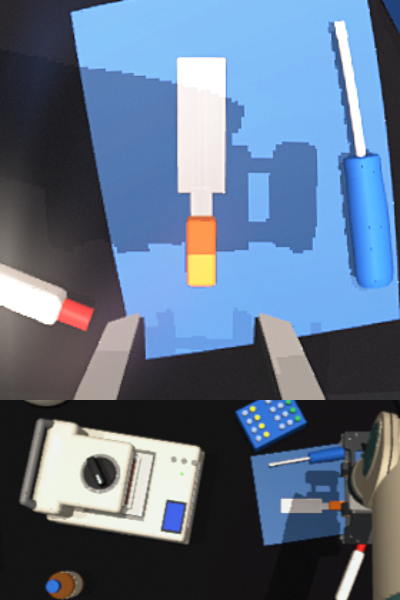

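The gauge lies flat on the pad (tip px (202,58), handle (201,250)), the screwdriver and pipette are undisturbed, and the gripper is clear. Handing in.

```bash
python3 -c "
from rig import sign_off
print(sign_off())"
```

```text
the job is handed in; nothing more can be done
None
```

I slid the blade in over the block, let it go, set the dial, drew the blade out and laid it back on the pad. I handed in at about 34 s. `sign_off()` reports no verdict, so I don't know whether it passed.

- **Setting the drag:** I first wound the dial to about 1.03 rad and a short test pull took 11.5 N, which was too tight. I let the blade go, backed the dial off to about 0.96 rad and pulled again at 8.6 N.
- **Drawing it out:** drag stayed steady at about 8.3 N until the tip left the plate. The plate force was never measured directly. From the nominal friction I estimate about 7 N, or 6 to 9 N across the stated friction range.
- **Last checks:** the blade lies flat on the pad within about 3 mm of where it started, and the fingers are open and clear. The bottle and rack are unmoved in the top view, and the pipette and screwdriver look undisturbed. The image difference around the screwdriver was larger, probably because the arm and its shadow fell there. I did not measure the dial again after the draw.
- **What disagreed:** the real fingertips sit about 20 mm higher than the reported tool point. My first grasp therefore closed on nothing just above the handle, without moving the gauge. I found this from the views and by feeling downward, and corrected for it afterwards.

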